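# Close up the loaded autosampler

### The job

The autosampler has been loaded: with the fingertips, push both of its sample drawers gently all the way home, then swing its door fully shut over them. Pick nothing up, do not slam anything or swing the door against a drawer that still sticks out, and leave the bottle, tip box, vial rack and beaker around the instrument where they stand.

Things in the scene. Friction and masses are not known exactly. Their poses are not given: they have to be found in the camera images.
- autosampler: Off-white instrument, 350 wide x 400 deep x 170 mm high, fixed. Origin on the bench in the plane of its front face, under the middle of the sample bay. x points into it (the front faces -x), y to the left of someone facing it, z up. Body: x 0 to 400, y -220 to +130 mm. Bay mouth: y -108 to +108, z 45 to 156 mm; panel with display to its right, y -220 to -108 mm. The roof is level, z 170 mm.
- drawer_left (a joint): How far the left sample drawer (at the door's hinge side) stands out, in m: 0 = fully home, front flush with the instrument's face; up to 0.125. It slides without a spring against about 2 N of friction, to a solid stop at 0, and stays where it is left.
- drawer_right (a joint): The same for the right sample drawer.
- drawer_left_front (a point): Centre of the outer face of the left drawer's grey front panel (102 wide, 95 high, 10 mm thick, from 50 to 145 mm above the bench). The point is 97.5 mm above the bench, at y = +53 mm of the autosampler; its x points into the instrument. Behind the panel amber vials with white caps stand in a dark tray.
- drawer_right_front (a point): The same for the right drawer, at y = -53 mm of the autosampler.
- door (a joint): Opening angle of the door in rad: 0 = shut, lying along the instrument's face over both drawers; about 1.57 = square to the face; at most 2.1. Upright hinge on the left; there is no latch or spring, it turns against about 0.12 N m of friction, to a solid stop at 0, and stays where it is left.
- door_hinge (a point): Point on the door's upright hinge axis, 125 mm above the bench (fixed to the instrument at x = -11, y = +121 mm of the autosampler, with the autosampler's axes).
- door_face (a point): Point on the door's OUTER face (pushed to shut it), 165 mm from the hinge axis, 125 mm above the bench. Door: off-white, smoked window, 236 mm from hinge axis to free edge, 14 mm thick (axis in mid-thickness), 29 to 159 mm above the bench. The point turns with the door: -x points out of the outer face, -y to the free edge; shut, its axes are the autosampler's.
- bottle: Bystander: amber bottle, 66 mm across, 130 mm high, loose on the bench; origin at the centre of its foot.
- tip_box: Bystander: grey box with a white lid, 119 x 79 x 61 mm high, loose on the bench; origin at the centre of its underside.
- vial_rack: Bystander: white rack with amber vials, 105 x 62 x 41 mm high, loose on the bench; origin at the centre of its underside.
- beaker: Bystander: white beaker, 60 mm across, 70 mm high, loose on the roof of the autosampler; origin at the centre of its foot.

How it is judged:
On the way, in this order (a step that is already met when the one before it is completed fails the run):
1. both drawers fully home, the door still open (value of joint each of drawer_left, drawer_right below 0.004 m and value of joint door above 1.2 rad), for 0.2 s.
2. door fully shut (value of joint each of drawer_left, drawer_right below 0.004 m and value of joint door below 0.035 rad), for 0.2 s.
At the end, for the whole second after the job is handed in: Both drawers within 4 mm of fully home, the door within 0.035 rad (2 degrees) of shut, and the bottle, tip box, vial rack and beaker within 20 mm of where they stood (all of step 2 and distance of each of bottle, tip_box, vial_rack, beaker from where it was at the start of the episode below 0.02 m); the robot touches nothing.
It fails at once if the door is swung against a drawer that sticks out (door under 1.4 rad with a drawer out more than 15 mm) (value of joint door below 1.4 rad and value of joint any of drawer_left, drawer_right above 0.015 m).
It fails at once if a drawer is slammed (over 0.4 m/s) (velocity of joint any of drawer_left, drawer_right below -0.4 m/s).
It fails at once if the door is slammed (over 2.5 rad/s) (velocity of joint door below -2.5 rad/s).
It fails at once if the bottle, tip box, vial rack or beaker is lifted, knocked over or shifted by more than 20 mm (distance of any of bottle, tip_box, vial_rack, beaker from where it was at the start of the episode above 0.02 m or angle between any of bottle, tip_box, vial_rack, beaker's own z axis and vertical above 0.3 rad).
It also fails if it takes over 64 s, if anything falls off the work surface, if the arm or the gripper's body presses on something with over 40 N, if the wrist force passes 120 N, or if a joint passes its speed limit or range.

### The arm

A 6-joint arm with a two-finger parallel gripper is mounted at the origin on the work surface. World frame = base frame: x ahead of the robot, y to its left, z up, the work surface at z = 0. Lengths are in m, angles in rad, forces in N, time in s.
With the tool pointing down it reaches from about 0.375 to 0.9 m from the base axis. Payload 3.1 kg.
Tool frame: the origin (TCP) lies midway between the tips of the shut fingers; the grasp point (between the pads) lies 19 mm behind it (manip.hold_point_z is the distance from the TCP to the grasp point, in m); x points along the fingers, y is the direction in which the jaws open and shut, and the axes are right-handed (so a half turn about x gives the same grasp; the last joint's range is limited). The gripper opens to 85 mm and grips with 20 to 120 N. Pads are 22 mm wide; open, the fingers measure 114 mm over their backs; the gripper's body (76 mm by 85 mm) begins 54 mm behind the grasp point. The pads swing forward as they close: fully open they stand 13 mm farther back than shut.
Start: joints at [-1.323, 0.527, 1.433, -0, 1.181, -0.178], TCP at [0.259, -0.569, 0.204] pointing down, gripper open.
Joint ranges: [-3.08, 3.08], [-0.75, 2.2], [0.22, 2.44], [-1.43, 4.57], [0, 2.65], [-2.85, 2.85]. Speed limits (rad/s): [2.79, 2.79, 3.14, 3.14, 3.14, 3.14].

### API

Orientations are given as a unit quaternion [x, y, z, w].
In Python, from station import manip, snapshot gives the robot as it stands.
- The arm moves only by the tool play_rows, never from a script. Its argument "series" is a list of rows, each a list of 4 numbers: the shift along the tool's x, y, z in m, then the turn about the tool's x in degrees. In form: [[tx, ty, tz, spin], ...]. A call has 1 to 20 rows; each row is the pose to reach, as a shift and turn from the pose measured when the call began, along the tool's axes at that moment; what a row does not reach only later rows make up. A row lasts 1/10 s, in which the tool goes at most 50 mm and 8.59 degrees, less where a joint would pass 70% of its speed; a pose out of reach is approached as far as the arm can. A call with a gripper value outside its range is refused whole. "claw" is the opening in per cent of the stroke, from 0 (shut) to 100 (fully open), set as the call begins (left out, the last holds). The fingers move at their own pace and stop on an object; "force" is the grip in N (left out, the last holds). Time passes only in rows, so rows that repeat a pose let the fingers close. It gives the time, the measured TCP pose, the force and the opening at its end, in the units of the state.
- manip.sense(): the state, without advancing time (a new reading comes with each control period).
- snapshot(name): name is "scene" or "top"; returns a dict with "image" (400x640x3 uint8, blue, green, red), "depth" (400x640 float32, m along the optical axis (not along the pixel's ray), 0 where there is no reading), "fov_y" (degrees; the focal length in pixels is half the picture's height over the tangent of half this angle, whatever the lens; pixels are square), "cx", "cy" (the principal point, pixels), "R" (3x3) and "t" (3): a world point X has camera coordinates R X + t. Camera axes: x right, y down, z forward; pixel columns grow to the right and rows downward; lengths in m; the calibration is good to about 2 mm. A picture is of the moment at which its call begins.
- manip.sign_off(): hands the job in, once; it reports no verdict.
The state is a dict: "t": time; "q": joint angles; "qd": joint speeds; "tau": joint torques, N m; "tcp_pos": TCP position; "tool_rot": TCP orientation; "force": force on the tool from outside, world axes, zero at the start; "ft_torque": the same for the moment, N m; "finger_gap": opening from 0.0 (shut) to 1.0 (fully open).
Only numpy, scipy, OpenCV 4.12 (cv2) and the standard library are available. Lean on these libraries where they do the work, as an engineer would, in place of code of your own. Each camera call takes 0.05 s, during which the arm holds its last target.

## Working session

There is one attempt and no reset: what is moved stays moved. The work goes in short steps, Python scripts to look and compute and a tool call to move; the robot and the scene stay as the last step left them, time stands still between calls to the robot, and variables do not carry over. Pictures are saved under pics/ and viewed, and the job is handed in when it is done.

Besides the shell and the picture viewer there is one more tool, called in YAML: its name, and indented under it one key for each argument. play_rows: Moves the arm, as the interface text tells. Its arguments: {"type":"object","properties":{"series":{"type":"array","items":{"type":"array","items":{"type":"number"}}},"claw":{"type":"number"},"force":{"type":"number"}},"required":["series"]}

```bash
ls; mkdir -p pics
python3 - <<'E'
from station import manip, snapshot
import cv2, numpy as np
print(manip.sense())
for n in ("scene","top"):
    s=snapshot(n); cv2.imwrite(f"pics/{n}0.png",s["image"]); np.savez(f"pics/{n}0.npz",**{k:v for k,v in s.items()})
    print(n,s["fov_y"],s["cx"],s["cy"],s["R"],s["t"])
E
```

```text
pics
{'t': 0.0, 'q': array([-1.32249918e+00,  5.28458319e-01,  1.43392968e+00, -3.21340350e-05,
        1.18139719e+00, -1.78501501e-01]), 'qd': array([ 0.00096336, -0.00088245,  0.00072734,  0.00023583,  0.0018875 ,
       -0.00034135]), 'tau': array([ 1.51881586e-04, -4.42346227e+01, -1.78020483e+01, -1.82121362e-04,
        8.39654880e-03,  3.00779028e-06]), 'tcp_pos': array([ 0.25854387, -0.56814839,  0.2030298 ]), 'tool_rot': array([-0.69102835, -0.15053191,  0.69110344, -0.14898323]), 'force': array([ 0.5699892 , -0.34375952,  0.00990804]), 'ft_torque': array([0.01022749, 0.00694051, 0.00812721]), 'finger_gap': 1.003386026267284}
scene 43.097824918123656 309.3898412486248 197.4303023164098 [[-0.9888785  -0.14771268  0.01732842]
 [-0.13151166  0.81405565 -0.56570141]
 [ 0.06945498 -0.56168885 -0.82442807]] [0.57566843 0.12021526 1.39919861]
top 48.206648978451746 315.7940740187023 199.18517381750198 [[ 0.06512032 -0.99787414 -0.0025567 ]
 [-0.97759285 -0.06328239 -0.20076742]
 [ 0.20017883  0.01557345 -0.9796356 ]] [0.01267575 0.61069859 1.12825512]
```

View pics/scene0.png

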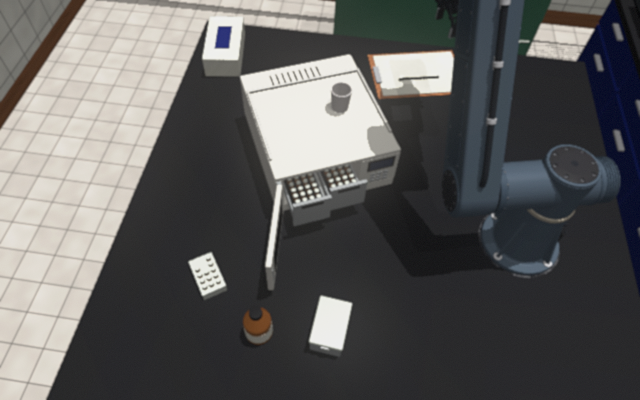

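View pics/top0.png

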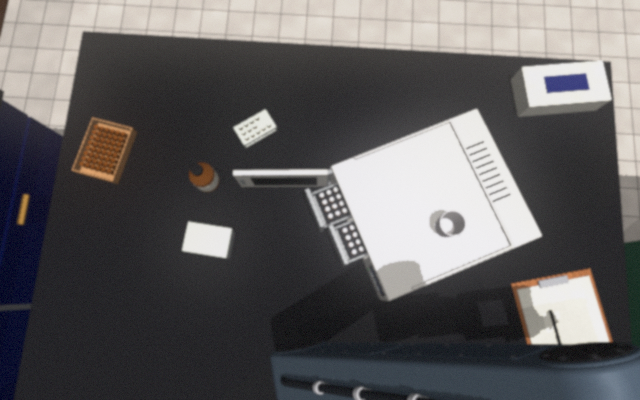

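The scene view shows the instrument with both drawers out around (305,190) and (340,180), and the door open at (275,235). The rack is at (207,275), the bottle at (258,325), the tip box at (330,325) and the beaker at (340,97). The top view shows the door along (235..330,178), the drawers at (330,205) and (350,240), and the roof corners near (330,165), (478,110), (541,236) and (385,300).

```bash
cat > h.py <<'E'
import numpy as np, cv2
def load(n):
    return dict(np.load(f"pics/{n}.npz"))
def K(s):
    f=200/np.tan(np.radians(float(s["fov_y"]))/2); return f,float(s["cx"]),float(s["cy"])
def cloud(s):
    f,cx,cy=K(s); d=s["depth"]; v,u=np.mgrid[0:400,0:640]
    P=np.stack([(u-cx)/f*d,(v-cy)/f*d,d],-1); W=(P-s["t"])@s["R"]; W[d==0]=np.nan; return W
def ray(s,uv,z):
    f,cx,cy=K(s); uv=np.atleast_2d(uv).astype(float)
    d=np.c_[(uv[:,0]-cx)/f,(uv[:,1]-cy)/f,np.ones(len(uv))]@s["R"]; c=-s["R"].T@s["t"]
    return c+d*((z-c[2])/d[:,2])[:,None]
def proj(s,X):
    f,cx,cy=K(s); c=np.atleast_2d(X)@s["R"].T+s["t"]; return np.c_[c[:,0]/c[:,2]*f+cx,c[:,1]/c[:,2]*f+cy]
E
python3 - <<'E'
from h import *
for n in ("top0","scene0"):
    s=load(n); W=cloud(s); z=W[...,2]
    m=((z>.155)&(z<.185)&(W[...,1]<0.2)&(W[...,1]>-.6)).astype(np.uint8)
    nb,l,st,_=cv2.connectedComponentsWithStats(m)
    for i in range(1,nb):
        if st[i,4]>40:
            pts=W[l==i]; print(n,st[i],pts.mean(0).round(3),np.median(pts[:,2]).round(4))
            if st[i,4]>3000:
                r=cv2.minAreaRect((pts[:,:2]*1000).astype(np.float32)); print(r, cv2.boxPoints(r))
    t=W[(np.abs(z)<.03)]; print("table z",np.nanmedian(t[:,2]))
    # objects between
    for nm,lo,hi,zz in (("obj30-75",.028,.075,0),("obj >.1",.1,.14,0),("beaker",.2,.26,0)):
        m=((z>lo)&(z<hi)&(W[...,0]>.1)&(W[...,1]>-.6)&(W[...,1]<.7)).astype(np.uint8)
        nb,l,st,_=cv2.connectedComponentsWithStats(m)
        for i in range(1,nb):
            if st[i,4]>40: pts=W[l==i]; print(n,nm,st[i],pts.mean(0).round(3),pts.min(0).round(3),pts.max(0).round(3))
E
```

```text
top0 [  331   109   211   192 22805] [ 0.597 -0.233  0.169] 0.1688
((603.1021118164062, -235.242431640625), (350.9300231933594, 401.2318420410156), 25.95474624633789) [[ 357.53268  -131.65485 ]
 [ 533.13635  -492.41846 ]
 [ 848.6715   -338.83002 ]
 [ 673.0679     21.933594]]
top0 [257 170  74   6 354] [0.653 0.113 0.158] 0.1576
top0 [441 218  15  17 192] [ 0.543 -0.267  0.174] 0.1733
table z -0.0011886387796788455
top0 obj30-75 [ 514   64   46   50 1430] [ 0.961 -0.542  0.065] [ 0.902 -0.6    0.028] [ 1.036 -0.496  0.075]
top0 obj30-75 [254 113  12  11  58] [0.839 0.227 0.032] [0.825 0.212 0.028] [0.856 0.244 0.043]
top0 obj30-75 [ 84 118  49  64 211] [0.719 0.624 0.033] [0.629 0.583 0.028] [0.809 0.699 0.04 ]
top0 obj30-75 [237 119  32  26 254] [0.801 0.251 0.036] [0.76  0.2   0.028] [0.832 0.289 0.045]
top0 obj30-75 [ 88 125  37  26 419] [0.752 0.653 0.033] [0.717 0.602 0.028] [0.788 0.7   0.041]
top0 obj30-75 [ 87 146  31  17 193] [0.704 0.657 0.033] [0.683 0.615 0.028] [0.725 0.699 0.039]
top0 obj30-75 [ 87 158  27  10  96] [0.679 0.658 0.033] [0.668 0.62  0.028] [0.691 0.696 0.0
[... 3516 characters left out ...]
6]
scene0 obj >.1 [294 177  13  24  98] [ 0.61  -0.004  0.109] [ 0.588 -0.04   0.1  ] [0.632 0.035 0.118]
scene0 obj >.1 [287 178  13  25  97] [0.627 0.004 0.109] [ 0.606 -0.033  0.101] [0.651 0.045 0.116]
scene0 obj >.1 [293 183  74  34 620] [0.527 0.028 0.121] [ 0.436 -0.029  0.1  ] [0.616 0.083 0.14 ]
scene0 obj >.1 [266 185  18  94 203] [0.643 0.165 0.122] [0.635 0.01  0.1  ] [0.656 0.264 0.14 ]
scene0 obj >.1 [247 306  19  21 263] [0.651 0.368 0.12 ] [0.632 0.349 0.1  ] [0.674 0.385 0.136]
scene0 beaker [331  82  22  25 429] [ 0.537 -0.258  0.224] [ 0.507 -0.291  0.2  ] [ 0.565 -0.225  0.245]
scene0 beaker [442 181  59  36 206] [0.236 0.085 0.249] [0.136 0.028 0.224] [0.268 0.12  0.26 ]
```

Run:
```python
from h import *
a=cv2.imread("pics/top0.png")[90:310,180:400]; cv2.imwrite("pics/topcrop.png",cv2.resize(a,(600,600),interpolation=cv2.INTER_CUBIC))
a=cv2.imread("pics/scene0.png")[140:300,180:420]; cv2.imwrite("pics/scenecrop.png",cv2.resize(a,(800,533),interpolation=cv2.INTER_CUBIC))
```

```text
(no output)
```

View pics/topcrop.png

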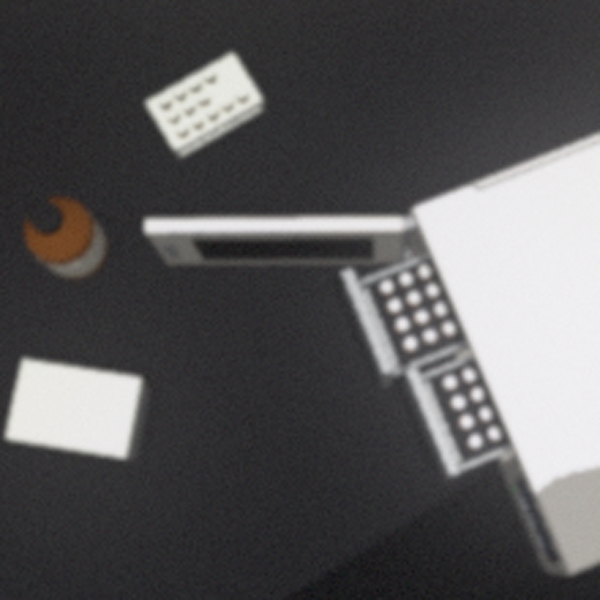

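View pics/scenecrop.png

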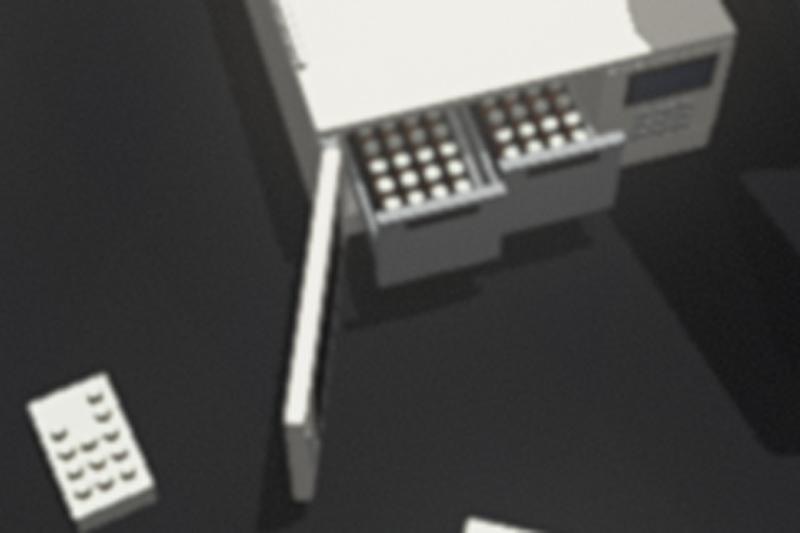

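```bash
cat >> h.py <<'E'
from scipy.spatial.transform import Rotation as Ro
def fitline(P):
    vx,vy,x,y=cv2.fitLine(P.astype(np.float32),cv2.DIST_HUBER,0,.001,.001).ravel(); return np.array([vx,vy]),np.array([x,y])
O=np.array([.5553,-.0354]); TH=np.radians(25.95); L=np.array([np.cos(TH),np.sin(TH)]); I=np.array([np.sin(TH),-np.cos(TH)])
def inst(p): d=np.asarray(p)[...,:2]-O; return np.stack([d@I,d@L],-1)
def world(x,y): return O+x*I+y*L
def rel(st,x,y,z,spin=0):
    R=Ro.from_quat(st["tool_rot"]); return R.inv().apply(np.array([x,y,z])-st["tcp_pos"])
E
python3 - <<'E'
from h import *
from station import manip
st=manip.sense(); R=Ro.from_quat(st["tool_rot"]).as_matrix(); print(R.round(3))
print("yaw of tool y, z vs L:",[np.degrees(np.arctan2(R[1,i],R[0,i])).round(1) for i in (1,2)])
for n in ("top0","scene0"):
    s=load(n); W=cloud(s); X=inst(W); z=W[...,2]
    roof=(abs(z-.17)<.012)&(X[...,1]>-.2)&(X[...,1]<.11)&(X[...,0]<.1)&(X[...,0]>-.03)
    # front edge of roof per column bin
    for b in np.arange(-.2,.11,.05):
        m=roof&(X[...,1]>b)&(X[...,1]<b+.02); print(n,"front edge",round(b,2),(X[...,0][m].min()*1000).round(1) if m.any() else None)
    for nm,c in (("L",.053),("R",-.053)):
        # outer face at 60-140 high
        m=(abs(X[...,1]-c)<.04)&(z>.06)&(z<.138)&(X[...,0]<-.02)&(X[...,0]>-.14)
        v=X[m]; 
        f=v[v[:,0]<np.percentile(v[:,0],50)]
        print(n,nm,"out pts",len(v),(np.percentile(v[:,0],[2,10,25,50])*1000).round(1), "y ext")
        m=(abs(X[...,1]-c)<.047)&(z>.138)&(z<.155)&(X[...,0]<-.02)&(X[...,0]>-.14)
        if m.any(): print("   top", (X[m].min(0)*1000).round(),(X[m].max(0)*1000).round())
    m=(z>.145)&(z<.17)&(X[...,0]<-.03)&(X[...,1]>.1)&(W[...,1]<.29); P=W[m]; v,p=fitline(P[:,:2]); print("door top",v.round(3),p.round(4),len(P),P.min(0).round(3),P.max(0).round(3),np.median(P[:,2]))
    v=v if v[1]>0 else -v; print("door angle",np.arccos(v@-L), "hinge",world(-.011,.121).round(4), "line x at hinge y",p[0]+v[0]/v[1]*(world(-.011,.121)[1]-p[1]))
E
```

```text
[[-0.     0.414 -0.91 ]
 [ 0.002 -0.91  -0.414]
 [-1.    -0.002 -0.   ]]
yaw of tool y, z vs L: [np.float64(-65.5), np.float64(-155.5)]
top0 front edge -0.2 0.4
top0 front edge -0.15 0.6
top0 front edge -0.1 0.7
top0 front edge -0.05 0.2
top0 front edge -0.0 0.4
top0 front edge 0.05 0.7
top0 front edge 0.1 0.5
top0 L out pts 544 [-79.  -78.3 -53.6 -43.3] y ext
   top [-79.   6.] [-68. 100.]
top0 R out pts 337 [-59.6 -59.  -38.7 -32.4] y ext
   top [ -60. -100.] [-49.  -6.]
door top [ 0.069 -0.998] [0.6492 0.1567] 572 [0.637 0.047 0.145] [0.663 0.26  0.163] 0.15696792481821675
door angle 1.9544617126086712 hinge [0.6593 0.0274] line x at hinge y 0.6581432277637427
scene0 front edge -0.2 -3.7
scene0 front edge -0.15 -2.1
scene0 front edge -0.1 -0.8
scene0 front edge -0.05 -2.7
scene0 front edge -0.0 -3.4
scene0 front edge 0.05 -3.0
scene0 front edge 0.1 -2.6
scene0 L out pts 651 [-81.6 -80.8 -79.7 -78.4] y ext
   top [-83.   7.] [-69.  99.]
scene0 R out pts 487 [-62.9 -61.4 -60.4 -59.3] y ext
   top [ -64. -100.] [-48.  -6.]
door top [ 0.072 -0.997] [0.6475 0.1759] 498 [0.612 0.048 0.145] [0.664 0.264 0.164] 0.15841500134733633
door angle 1.9516348858254546 hinge [0.6593 0.0274] line x at hinge y 0.6582058055440061
```

Run:
```python
from h import *
from station import manip
st=manip.sense()
for a in ((-.13,-.053,.33),(-.13,-.053,.115)):
    w=world(*a[:2]); print(w.round(3),rel(st,*w,a[2]).round(3))
```

```text
[0.451 0.058] [-0.126 -0.491 -0.434]
[0.451 0.058] [ 0.089 -0.491 -0.434]
```

play_rows:
  series:
    - [-0.045,0,0,0]
    - [-0.09,0,0,0]
    - [-0.126,-0.02,-0.018,0]
    - [-0.126,-0.055,-0.049,0]
    - [-0.126,-0.09,-0.08,0]
    - [-0.126,-0.125,-0.11,0]
    - [-0.126,-0.16,-0.141,0]
    - [-0.126,-0.195,-0.172,0]
    - [-0.126,-0.23,-0.203,0]
    - [-0.126,-0.265,-0.234,0]
    - [-0.126,-0.3,-0.265,0]
    - [-0.126,-0.335,-0.296,0]
    - [-0.126,-0.37,-0.327,0]
    - [-0.126,-0.405,-0.358,0]
    - [-0.126,-0.44,-0.389,0]
    - [-0.126,-0.475,-0.42,0]
    - [-0.126,-0.491,-0.434,0]
    - [-0.126,-0.491,-0.434,0]
    - [-0.126,-0.491,-0.434,0]
  claw: 0

```text
t: 2.0
tcp_pos: [0.45, 0.0581, 0.3298]
tool_rot: [-0.69, -0.151, 0.691, -0.15]
force: [1.0, 0.3, 0.5]
finger_gap: -0.003
```

Run:
```python
from h import *
from station import manip
st=manip.sense()
print(st["t"],st["tcp_pos"],inst(st["tcp_pos"]),st["force"],st["finger_gap"],np.degrees(Ro.from_quat(st["tool_rot"]).as_matrix()[:2,1]@I))
print(Ro.from_quat(st["tool_rot"]).as_matrix().round(3))
for a in ((-.115,-.053,.115),(-.03,-.053,.115)):
    w=world(*a[:2]); print(w.round(3),rel(st,*w,a[2]).round(4))
```

```text
2.0 [0.44996881 0.05812575 0.32983505] [-0.13018765 -0.05378569] [0.97545199 0.26237492 0.51037392] -0.0032979414179909157 57.27823037043605
[[-0.002  0.415 -0.91 ]
 [ 0.001 -0.91  -0.415]
 [-1.    -0.002  0.001]]
[0.457 0.045] [ 0.2148  0.0156 -0.0014]
[ 0.495 -0.032] [ 0.2146  0.1005 -0.0035]
```

play_rows:
  series:
    - [0.045,0,0,0]
    - [0.09,0,0,0]
    - [0.135,0,0,0]
    - [0.175,0,0,0]
    - [0.215,0,0,0]
    - [0.215,0.01,0,0]
    - [0.215,0.03,-0.001,0]
    - [0.215,0.04,-0.001,0]
    - [0.215,0.048,-0.002,0]
    - [0.215,0.056,-0.002,0]
    - [0.215,0.064,-0.002,0]
    - [0.215,0.072,-0.002,0]
    - [0.215,0.08,-0.002,0]
    - [0.215,0.088,-0.002,0]
    - [0.215,0.096,-0.003,0]
    - [0.215,0.1,-0.003,0]
    - [0.215,0.1,-0.003,0]

```text
t: 3.7
tcp_pos: [0.4945, -0.0323, 0.1145]
tool_rot: [-0.691, -0.15, 0.691, -0.15]
force: [-0.9, 0.1, -0.8]
finger_gap: -0.001
```

```bash
cat > look.py <<'E'
import sys
from h import *
from station import manip,snapshot
tag=sys.argv[1]
st=manip.sense(); print(round(st["t"],2),"tcp",st["tcp_pos"].round(4),"inst",inst(st["tcp_pos"]).round(4),"F into/left/z",(st["force"][:2]@I).round(1),(st["force"][:2]@L).round(1),st["force"][2].round(1))
for n in ("top","scene"):
    s=snapshot(n); cv2.imwrite(f"pics/{n}{tag}.png",s["image"]); np.savez(f"pics/{n}{tag}.npz",**s)
    W=cloud(s); X=inst(W); z=W[...,2]
    for nm,c in (("L",.053),("R",-.053)):
        m=(abs(X[...,1]-c)<.047)&(z>.06)&(z<.14)&(X[...,0]<.03)&(X[...,0]>-.14)
        if m.sum()>20: print(n,nm,m.sum(),"face x pct",(np.percentile(X[m][:,0],[2,10,25,50])*1000).round(1))
    m=(z>.145)&(z<.165)&(X[...,0]<-.02)&(X[...,1]>.1)&(W[...,1]<.29)
    if m.sum()>50:
        v,p=fitline(W[m][:,:2]); v=v if v[1]>0 else -v; print(n,"door angle",np.arccos(v@-L).round(3))
    for nm,c,lo,hi in (("bottle",(.65,.363),.1,.135),("tip",(.483,.335),.05,.075),("rack",(.81,.247),.028,.045),("beaker",(.54,-.26),.22,.25)):
        m=(np.hypot(W[...,0]-c[0],W[...,1]-c[1])<.08)&(z>lo)&(z<hi)
        if m.sum(): print(n,nm,W[m].mean(0).round(3),m.sum(),end="; ")
    print()
E
python3 look.py 1
```

```text
3.7 tcp [ 0.4945 -0.0323  0.1145] inst [-0.0294 -0.0533] F into/left/z -0.5 -0.8 -0.8
top L 500 face x pct [-79.  -78.5 -55.3 -42.6]
top R 35 face x pct [-0.4  0.6  1.3  4.3]
top door angle 1.958
top bottle [0.65  0.359 0.119] 192; top tip [0.482 0.331 0.059] 1370; top rack [0.808 0.244 0.035] 357; top beaker [ 0.54  -0.262  0.233] 234; 
scene L 1298 face x pct [-81.5 -80.1 -78.8 -30.9]
scene R 582 face x pct [-25.8 -24.6 -23.7 -22.4]
scene door angle 1.959
scene bottle [0.651 0.368 0.12 ] 262; scene tip [0.483 0.337 0.061] 1658; scene rack [0.81  0.245 0.034] 614; scene beaker [ 0.554 -0.269  0.233] 93;
```

play_rows:
  series:
    - [0,0.006,0,0]
    - [0,0.012,0,0]
    - [0,0.016,0,0]
    - [0,0.018,0,0]
    - [0,0.019,0,0]
    - [0,0.019,0,0]

```text
t: 4.4
tcp_pos: [0.5012, -0.0466, 0.1145]
tool_rot: [-0.69, -0.152, 0.692, -0.148]
force: [-1.7, 10.5, 2.9]
finger_gap: -0.002
```

```bash
python3 look.py 2
```

```text
4.4 tcp [ 0.5012 -0.0466  0.1145] inst [-0.0136 -0.0536] F into/left/z -10.2 3.0 2.9
top L 765 face x pct [-78.8 -62.7 -52.9 -39.1]
top door angle 1.955
top bottle [0.65  0.359 0.119] 192; top tip [0.483 0.331 0.06 ] 1365; top rack [0.809 0.243 0.034] 382; top beaker [ 0.54  -0.262  0.233] 233; 
scene L 1293 face x pct [-81.4 -80.2 -78.8 -30.4]
scene R 519 face x pct [-10.3  -9.1  -8.2  -7.1]
scene door angle 1.955
scene bottle [0.651 0.367 0.12 ] 259; scene tip [0.483 0.337 0.061] 1658; scene rack [0.81  0.245 0.034] 622; scene beaker [ 0.56  -0.271  0.238] 19;
```

Run:
```python
from h import *
a=cv2.imread("pics/scene2.png")[120:240,250:420]; cv2.imwrite("pics/sc2.png",cv2.resize(a,(800,565),interpolation=cv2.INTER_CUBIC))
for n in ("scene0","scene1","scene2"):
    s=load(n); W=cloud(s); X=inst(W); z=W[...,2]
    for lo,hi in ((-.1,-.08),(-.08,-.065),(-.04,-.02),(-.02,-.008)):
        m=(X[...,1]>lo)&(X[...,1]<hi)&(z>.065)&(z<.13)&(X[...,0]>-.09)&(X[...,0]<.03)
        print(n,lo,hi,m.sum(),(np.percentile(X[m][:,0],[10,25,50,75])*1000).round(1) if m.any() else 0)
    m=(X[...,1]>-.215)&(X[...,1]<-.12)&(z>.065)&(z<.16)&(abs(X[...,0])<.03); print(" instrument panel face",np.percentile(X[m][:,0]*1000,[10,25,50,75]).round(1))
```

```text
scene0 -0.1 -0.08 175 [-60.9 -60.1 -58.    4.1]
scene0 -0.08 -0.065 126 [-60.5 -59.3 -56.7   0.7]
scene0 -0.04 -0.02 198 [-60.4 -59.2 -23.1   6.8]
scene0 -0.02 -0.008 138 [-60.5 -59.1 -19.4   5.7]
 instrument panel face [-4.5 -3.2 -1.5  0. ]
scene1 -0.1 -0.08 89 [-24.8 -24.2 -23.  -21.7]
scene1 -0.08 -0.065 65 [-24.5 -23.8 -22.7 -21.8]
scene1 -0.04 -0.02 124 [-24.1 -23.4 -21.9 -19.7]
scene1 -0.02 -0.008 68 [-24.5 -23.3 -21.9  12.9]
 instrument panel face [-4.4 -3.  -1.4  0.1]
scene2 -0.1 -0.08 92 [-9.  -8.3 -7.1 -5.9]
scene2 -0.08 -0.065 67 [-9.2 -8.3 -7.5 -6.5]
scene2 -0.04 -0.02 98 [-9.2 -8.2 -7.1 -6. ]
scene2 -0.02 -0.008 60 [-8.5 -7.6 -6.5 -5.2]
 instrument panel face [-4.5 -3.2 -1.6 -0. ]
```

View pics/sc2.png

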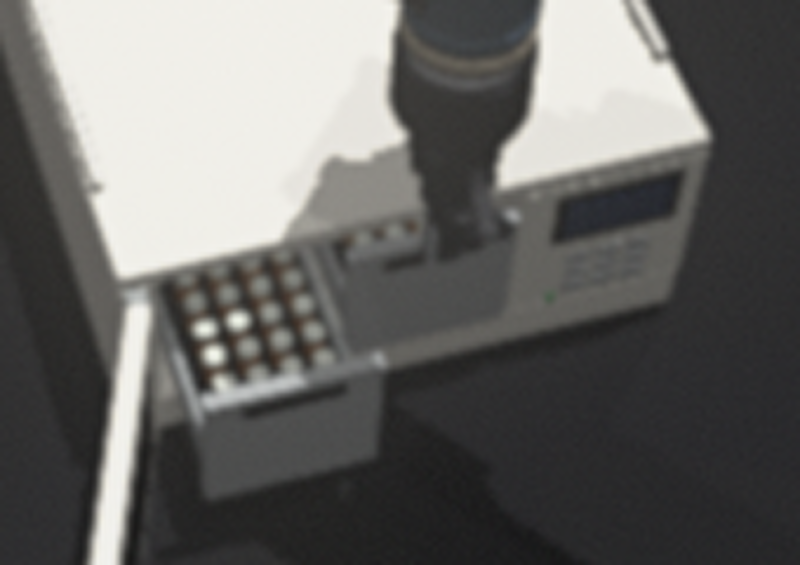

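The picture shows the right drawer's front at about (430,290) in the crop. It still stands roughly 6 mm out, with a row of caps visible at (375,240). The 10 N I felt isn't the drawer stop. It's more likely the finger knuckles touching the roof edge, so I'll back off and turn the gripper 90° to put its narrow side toward the instrument.

play_rows:
  series:
    - [0,-0.01,0,0]
    - [0,-0.03,0,0]
    - [-0.005,-0.03,0,8]
    - [-0.01,-0.03,0,16]
    - [-0.01,-0.03,0,24]
    - [-0.01,-0.03,0,32]
    - [-0.01,-0.03,0,40]
    - [-0.01,-0.03,0,48]
    - [-0.01,-0.03,0,56]
    - [-0.01,-0.03,0,64]
    - [-0.01,-0.03,0,72]
    - [-0.01,-0.03,0,80]
    - [-0.01,-0.03,0,88]
    - [-0.01,-0.03,0,89]
    - [-0.01,-0.03,0,89]

```text
t: 6.0
tcp_pos: [0.4891, -0.0197, 0.1248]
tool_rot: [-0.597, 0.376, 0.6, 0.378]
force: [-0.1, 0.9, -0.1]
finger_gap: -0.001
```

```bash
python3 look.py 3
python3 - <<'E'
from h import *
from station import manip
st=manip.sense()
R=Ro.from_quat(st["tool_rot"]).as_matrix(); print(st["q"].round(2)); print(R.round(3))
print("rows of I,L in tool", (np.r_[I,0]@R).round(3),(np.r_[L,0]@R).round(3))
for a in ((-.02,-.053,.122),(-.01,-.053,.122)):
    w=world(*a[:2]); print(w.round(3),rel(st,*w,a[2]).round(4))
s=load("scene3")
a=s["image"][60:240,230:440]; cv2.imwrite("pics/sc3.png",cv2.resize(a,(700,600),interpolation=cv2.INTER_CUBIC))
E
```

```text
6.0 tcp [ 0.4891 -0.0197  0.1248] inst [-0.0431 -0.0526] F into/left/z -0.9 0.3 -0.1
top L 385 face x pct [-79.  -78.5 -55.5 -41.7]
top R 30 face x pct [-6.7 -6.6 -6.4 -6.4]
top door angle 1.957
top bottle [0.65  0.359 0.119] 190; top tip [0.482 0.331 0.059] 1371; top rack [0.81  0.242 0.035] 376; top beaker [ 0.54  -0.261  0.234] 231; 
scene L 1296 face x pct [-81.5 -80.2 -78.9 -31. ]
scene R 427 face x pct [-10.3  -9.   -7.9  -6.9]
scene door angle 1.958
scene bottle [0.652 0.368 0.119] 259; scene tip [0.483 0.337 0.061] 1656; scene rack [0.81  0.246 0.034] 623; scene beaker [ 0.551 -0.268  0.232] 116; 
[-0.27  0.47  1.84  0.01  0.83  2.42]
[[-0.002 -0.902 -0.432]
 [ 0.005 -0.432  0.902]
 [-1.     0.     0.005]]
rows of I,L in tool [-0.005 -0.006 -1.   ] [-0.    -1.     0.006]
[ 0.499 -0.041] [ 0.0026  0.0001 -0.0233]
[ 0.503 -0.05 ] [ 0.0026  0.0001 -0.0333]
```

View pics/sc3.png

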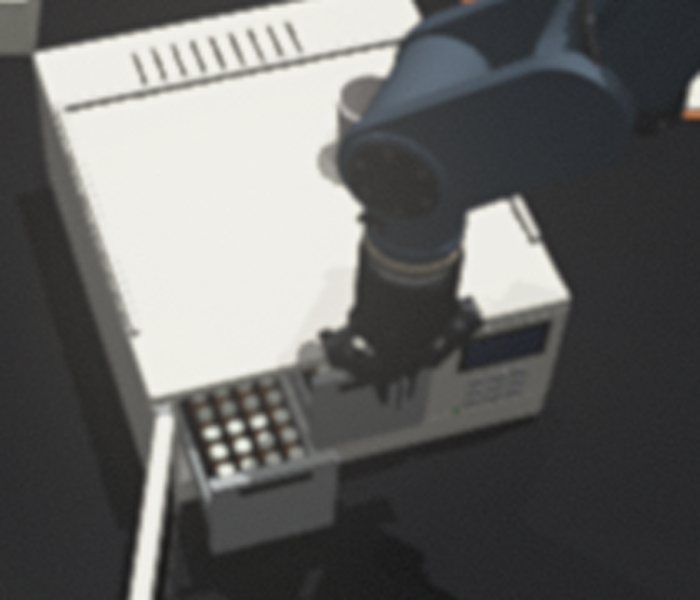

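The crop shows the gripper turned, with its wide knuckles now parallel to the face, and the right front near (365,400) still about 6 mm out. The top view's depth also gives -6.5 mm.

play_rows:
  series:
    - [0,0,-0.01,0]
    - [0,0,-0.02,0]
    - [0,0,-0.024,0]
    - [0,0,-0.027,0]
    - [0,0,-0.03,0]
    - [0,0,-0.032,0]
    - [0,0,-0.034,0]
    - [0,0,-0.034,0]

```text
t: 6.9
tcp_pos: [0.5028, -0.0489, 0.1245]
tool_rot: [-0.596, 0.376, 0.601, 0.378]
force: [-0.4, 4.1, 2.1]
finger_gap: -0.006
```

```bash
python3 look.py 4
```

```text
6.9 tcp [ 0.5028 -0.0489  0.1245] inst [-0.0109 -0.0531] F into/left/z -3.9 1.4 2.1
top L 787 face x pct [-78.8 -61.8 -52.  -38.6]
top door angle 1.955
top bottle [0.65  0.359 0.12 ] 186; top tip [0.482 0.331 0.059] 1370; top rack [0.811 0.242 0.034] 404; top beaker [ 0.54  -0.262  0.233] 235; 
scene L 1293 face x pct [-81.5 -80.  -78.8 -30.2]
scene R 550 face x pct [-10.4  -9.   -8.   -7. ]
scene door angle 1.958
scene bottle [0.652 0.368 0.119] 260; scene tip [0.483 0.337 0.061] 1661; scene rack [0.809 0.245 0.034] 602;
```

play_rows:
  series:
    - [0,0,-0.003,0]
    - [0,0,-0.005,0]
    - [0,0,-0.005,0]

```text
t: 7.3
tcp_pos: [0.5026, -0.0487, 0.1245]
tool_rot: [-0.593, 0.375, 0.603, 0.38]
force: [-1.9, 15.0, 6.4]
finger_gap: -0.001
```

```bash
python3 look.py 5 | grep -v bottle;  python3 - <<'E'
from h import *
for n in ("top","scene"):
    a=load(n+"5")["image"]; a=a[120:240,270:430] if n=="scene" else a[170:290,290:450]; cv2.imwrite(f"pics/{n}5c.png",cv2.resize(a,(640,480),interpolation=cv2.INTER_CUBIC))
E
```

```text
7.3 tcp [ 0.5026 -0.0487  0.1245] inst [-0.0111 -0.0532] F into/left/z -14.3 4.9 6.4
top L 826 face x pct [-78.7 -62.8 -51.6 -37.8]
top door angle 1.959
scene L 1288 face x pct [-81.5 -80.3 -78.9 -30.1]
scene R 565 face x pct [-10.3  -9.1  -8.   -6.9]
scene door angle 1.958
```

View pics/scene5c.png

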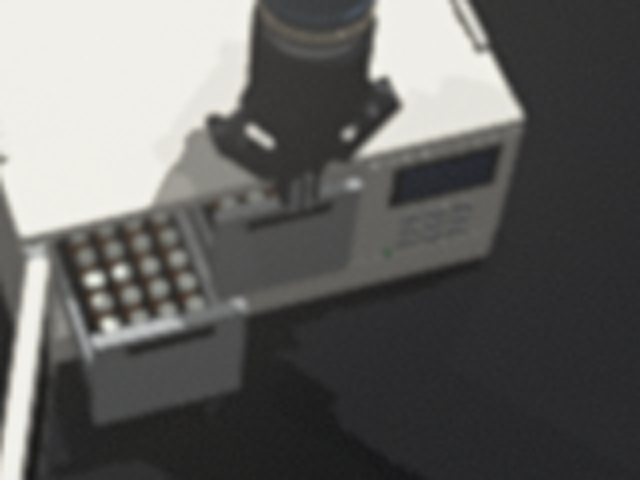

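View pics/top5c.png

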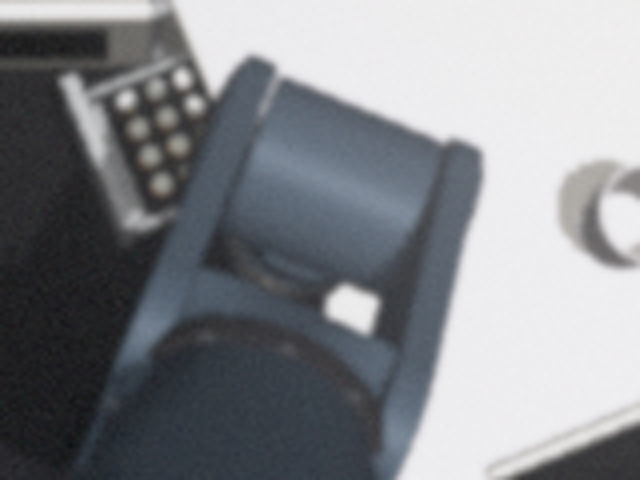

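Run:
```python
from h import *
s=load("scene5"); W=cloud(s); X=inst(W); z=W[...,2]
for lo,hi in ((-.1,-.085),(-.02,-.008),(-.2,-.115)):
    for zz in np.arange(.02,.18,.01):
        m=(X[...,1]>lo)&(X[...,1]<hi)&(z>zz)&(z<zz+.01)&(X[...,0]>-.06)&(X[...,0]<.04)
        if m.sum()>2: print(lo,round(zz,3),m.sum(),(np.percentile(X[m][:,0],[10,50,90])*1000).round(1))
# fingers: points outside in front
m=(abs(X[...,1]+.053)<.03)&(z>.1)&(z<.19)&(X[...,0]>-.06)&(X[...,0]<-.012)
print(m.sum()); P=np.c_[X[m],z[m]]; print((P[np.argsort(P[:,2])][::4]*1000).round(0))
```

```text
-0.1 0.02 7 [-1.   0.9  3.1]
-0.1 0.03 11 [-2.4  0.6  2.7]
-0.1 0.04 4 [-3.6 -1.9 -1.4]
-0.1 0.05 7 [-8.2 -6.8 -5.2]
-0.1 0.06 9 [-8.6 -6.7 -5.8]
-0.1 0.07 13 [-9.8 -6.7 -5.6]
-0.1 0.08 10 [-8.6 -6.7 -5.4]
-0.1 0.09 7 [-8.3 -6.7 -5.8]
-0.1 0.1 13 [-9.4 -6.4 -5.4]
-0.1 0.11 10 [-7.5 -6.5 -4.2]
-0.1 0.12 11 [-8.6 -8.  -5.1]
-0.1 0.13 12 [-8.4 -6.8 -5.8]
-0.1 0.14 20 [-9.5 -3.  -0.1]
-0.1 0.16 10 [-0.8  0.4  1.3]
-0.02 0.04 6 [-3. 21. 35.]
-0.02 0.05 8 [-7.6 -6.1 -4.5]
-0.02 0.06 8 [-8.8 -6.8 -5.1]
-0.02 0.07 11 [-8.4 -7.1 -4.3]
-0.02 0.08 15 [-7.9 -5.6 37.7]
-0.02 0.09 10 [-8.6  9.8 39.2]
-0.02 0.1 11 [-9.  -7.4 -5.6]
-0.02 0.11 11 [-9.3 -6.2 -3.7]
-0.02 0.12 9 [-9.4 -7.1 -6.6]
-0.02 0.13 13 [-7.9 -6.2 -3.6]
-0.02 0.14 16 [-8.4 -4.5  2.7]
-0.02 0.16 25 [ 0. 11. 31.]
-0.02 0.17 29 [-0.7 13.8 33.1]
-0.2 0.02 52 [-1.3  0.4  1.6]
-0.2 0.03 56 [-1.9  0.5  1.8]
-0.2 0.04 49 [-1.9 -0.1  2. ]
-0.2 0.05 48 [-3.4 -0.7  2.3]
-0.2 0.06 56 [-4.5 -1.2  1.6]
-0.2 0.07 57 [-4.4 -1.1  1. ]
-0.2 0.08 61 [-3.1 -1.2  1.3]
-0.2 0.09 65 [-2.4 -0.3  1.8]
-0.2 0.1 41 [-3.4 -1.8  0.7]
-0.2 0.11 57 [-5.2 -3.5 -0.7]
-0.2 0.12 64 [-5.7 -2.5 -0.1]
-0.2 0.13 63 [-5.7 -3.4 -0.5]
-0.2 0.14 88 [-4.6 -2.2  1. ]
-0.2 0.15 70 [-2.9 -0.2  1.9]
-0.2 0.16 174 [-1.1  7.1 31.2]
-0.2 0.17 196 [ 1.4 14.3 34.2]
74
[[-12. -80. 105.]
 [-20. -50. 157.]
 [-18. -45. 160.]
 [-18. -64. 162.]
 [-20. -52. 164.]
 [-17. -42. 165.]
 [-20. -49. 167.]
 [-21. -60. 168.]
 [-18. -44. 169.]
 [-22. -48. 173.]
 [-23. -58. 175.]
 [-23. -56. 176.]
 [-18. -46. 177.]
 [-18. -41. 179.]
 [-17. -66. 181.]
 [-21. -53. 183.]
 [-21. -47. 185.]
 [-19. -48. 187.]
 [-19. -42. 188.]]
```

Run:
```python
from h import *
from station import manip
for i in range(1):
    st=manip.sense(); F=st["force"]; M=st["ft_torque"]; print(F.round(2),M.round(3), "F I,L",F[:2]@I,F[:2]@L, "M I,L",M[:2]@I,M[:2]@L)
    # contact r: M=r x F ; min-norm r
    print("r0",np.cross(F,M)/(F@F))
    print(st["tau"].round(2)); print(Ro.from_quat(st["tool_rot"]).as_matrix().round(3))
```

```text
[-1.88 13.59  5.81] [2.309 0.218 0.085] F I,L -13.04338481425359 4.258860003859196 M I,L 0.8146450984588295 2.1716193438609315
r0 [-0.00049609  0.06111557 -0.1432346 ]
[ -7.39 -34.09 -14.6   -2.75  -1.73   0.07]
[[-0.008 -0.903 -0.43 ]
 [ 0.015 -0.43   0.903]
 [-1.     0.001  0.017]]
```

Run:
```python
from h import *
from station import manip
s=load("scene5"); st=manip.sense(); p=st["tcp_pos"]
def c(uv): return (uv-np.array([270,120]))*4
print("tcp",c(proj(s,p)),"tcp+19",c(proj(s,p+[0,0,.019])),"+45",c(proj(s,p+[0,0,.045])))
w=world(-.0065,-.053); print("panel face at tcp z", c(proj(s,np.r_[w,.1245])),"top",c(proj(s,np.r_[w,.145])))
for x in (-.022,-.011,0): 
    print(x,c(proj(s,np.r_[world(x,-.053),.1245])))
a=s["image"][140:200,320:380]; cv2.imwrite("pics/z5.png",cv2.resize(a,(600,600),interpolation=cv2.INTER_LANCZOS4))
a=load("scene3")["image"][140:200,320:380]; cv2.imwrite("pics/z3.png",cv2.resize(a,(600,600),interpolation=cv2.INTER_LANCZOS4))
```

```text
tcp [[288.73203973 226.2252927 ]] tcp+19 [[290.75847593 209.03935722]] +45 [[293.60933311 184.8616173 ]]
panel face at tcp z [[286.1900377  221.11070095]] top [[288.34246439 202.52093084]]
-0.022 [[293.93950587 238.89130766]]
-0.011 [[288.43013122 226.25043713]]
0 [[282.9683118  213.71867869]]
```

View pics/z5.png

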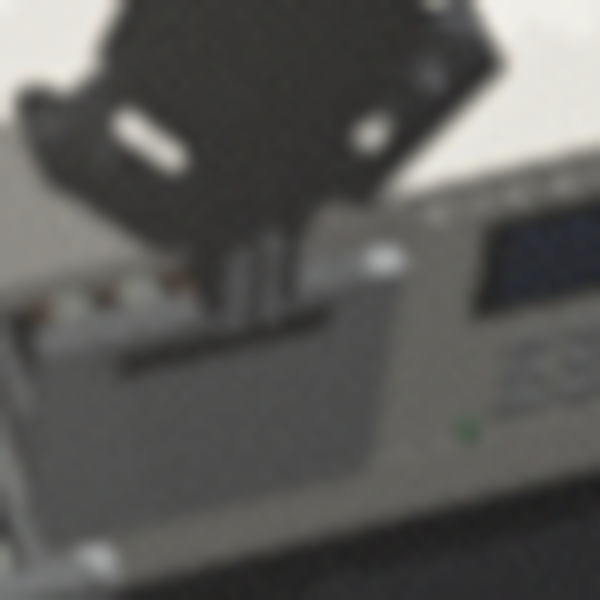

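View pics/z3.png

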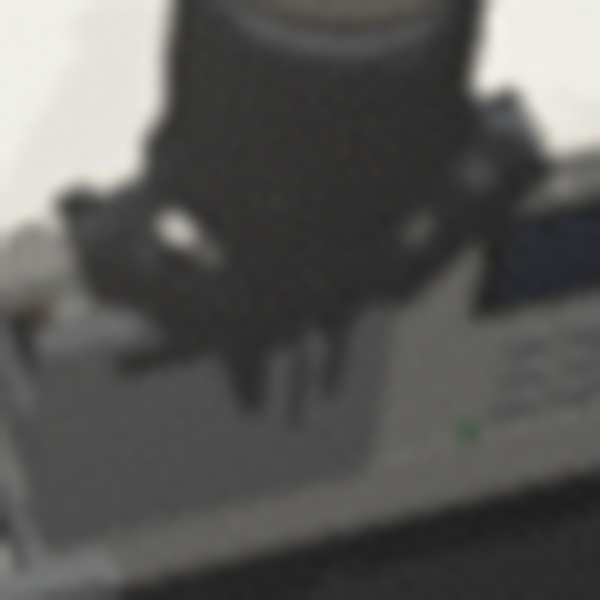

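Run:
```python
from h import *
def c(s,X): return ((proj(s,X)-np.array([320,140]))*10).round(0).tolist()
s=load("scene3"); p=np.array([.4891,-.0197,.1248])
for h in (0,.02,.04): print("scene3 tcp+",h,c(s,p+[0,0,h]), "front",c(s,np.r_[p[:2]-.011*I,.1248+h]))
s=load("scene5"); p=np.array([.5026,-.0487,.1245])
for h in (0,.02,.04): print("scene5 tcp+",h,c(s,p+[0,0,h]),"front",c(s,np.r_[p[:2]-.011*I,.1245+h]),)
W=cloud(s); X=inst(W)
for v in range(160,182): 
    print(v,[(int(X[v,u,0]*1000),int(X[v,u,1]*1000),int(W[v,u,2]*1000)) for u in (344,346,348)])
print()
s=load("scene3");W=cloud(s); X=inst(W)
for v in range(168,186): 
    print(v,[(int(X[v,u,0]*1000),int(X[v,u,1]*1000),int(W[v,u,2]*1000)) for u in (345,347,349)])
```

```text
scene3 tcp+ 0 [[260.0, 458.0]] front [[275.0, 491.0]]
scene3 tcp+ 0.02 [[266.0, 414.0]] front [[281.0, 446.0]]
scene3 tcp+ 0.04 [[272.0, 368.0]] front [[287.0, 401.0]]
scene5 tcp+ 0 [[222.0, 366.0]] front [[236.0, 397.0]]
scene5 tcp+ 0.02 [[227.0, 320.0]] front [[241.0, 352.0]]
scene5 tcp+ 0.04 [[233.0, 274.0]] front [[247.0, 306.0]]
160 [(-21, -48, 209), (-13, -57, 197), (-22, -58, 207)]
161 [(-23, -47, 208), (-17, -55, 198), (-23, -58, 204)]
162 [(-22, -48, 202), (-19, -55, 197), (-22, -59, 198)]
163 [(-23, -48, 199), (-18, -56, 190), (-23, -59, 196)]
164 [(-22, -48, 194), (-23, -53, 193), (-22, -60, 190)]
165 [(-20, -50, 187), (-24, -54, 190), (-15, -63, 176)]
166 [(-24, -48, 188), (-22, -55, 183), (-16, -63, 173)]
167 [(-24, -48, 184), (-22, -55, 179), (-19, -62, 173)]
168 [(-19, -51, 173), (-23, -55, 175), (-18, -63, 166)]
169 [(-19, -51, 168), (-20, -57, 167), (-17, -64, 162)]
170 [(-19, -52, 164), (-21, -56, 165), (-6, -70, 141)]
171 [(-19, -52, 160), (-22, -57, 161), (-3, -71, 132)]
172 [(-24, -50, 162), (-20, -58, 154), (-8, -69, 135)]
173 [(-5, -59, 130), (-6, -65, 129), (-
[... 718 characters left out ...]
(-55, -39, 201), (-53, -45, 196), (-53, -51, 194)]
174 [(-55, -39, 196), (-55, -44, 195), (-52, -51, 189)]
175 [(-52, -41, 188), (-53, -46, 187), (-54, -51, 187)]
176 [(-52, -41, 184), (-53, -46, 184), (-55, -51, 184)]
177 [(-49, -43, 176), (-52, -47, 177), (-53, -52, 177)]
178 [(-50, -43, 172), (-53, -47, 175), (-54, -52, 173)]
179 [(-48, -44, 165), (-53, -47, 170), (-53, -53, 168)]
180 [(-50, -43, 164), (-54, -47, 167), (-52, -54, 161)]
181 [(-6, -65, 94), (-53, -48, 161), (-55, -53, 162)]
182 [(-8, -64, 92), (-53, -48, 157), (-52, -54, 153)]
183 [(-4, -66, 81), (-6, -72, 81), (-7, -77, 80)]
184 [(-5, -67, 77), (-5, -73, 74), (-4, -79, 71)]
185 [(-7, -66, 76), (-6, -72, 72), (-5, -79, 68)]
```

Depth readings put the visible fingertips at z of about 0.155, while the reported TCP is at 0.125. So the tips may have been above the panel's top edge (0.145) and stopped on the roof edge. I'll back off and check this from a clear position.

play_rows:
  series:
    - [0,0,0.02,0]
    - [0,0,0.06,0]
    - [0,0,0.1,0]
    - [0,0,0.12,0]
    - [0,0,0.12,0]

```text
t: 7.9
tcp_pos: [0.4491, 0.0614, 0.1266]
tool_rot: [-0.593, 0.374, 0.604, 0.379]
force: [0.4, 0.7, -0.4]
finger_gap: 0.004
```

```bash
python3 look.py 6 | grep -v bottle;  python3 - <<'E'
from h import *
from station import manip
p=manip.sense()["tcp_pos"]; q=inst(p); print(p,q)
for n in ("top","scene"):
    s=load(n+"6"); a=s["image"]; uv=proj(s,p)[0].astype(int); print(n,uv)
    W=cloud(s); X=inst(W); z=W[...,2]
    m=(abs(X[...,1]-q[1])<.08)&(abs(X[...,0]-q[0])<.06)&(z>.08)&(z<.4)
    for zz in np.arange(.08,.32,.01):
        k=m&(z>zz)&(z<zz+.01)
        if k.sum()>2: print(n,round(zz,2),k.sum(),"x",(np.percentile(X[k][:,0]-q[0],[3,97])*1000).round(),"y",(np.percentile(X[k][:,1]-q[1],[3,97])*1000).round())
    x0=max(0,uv[0]-60);y0=max(0,uv[1]-60); b=a[y0:y0+120,x0:x0+120].copy(); b=cv2.resize(b,(600,600),interpolation=cv2.INTER_CUBIC); cv2.circle(b,tuple(int(v) for v in ((proj(s,p)[0]-[x0,y0])*5)),4,(0,0,255),1); cv2.imwrite(f"pics/{n}6c.png",b)
E
```

```text
7.9 tcp [0.4491 0.0614 0.1266] inst [-0.1335 -0.0532] F into/left/z -0.5 0.7 -0.4
top L 1020 face x pct [-78.7 -55.7 -46.5 -27.7]
top R 148 face x pct [-7.3 -6.9 -6.5 -6.3]
top door angle 1.951
scene L 1296 face x pct [-81.5 -80.2 -78.8 -31.7]
scene R 375 face x pct [-9.9 -8.9 -8.  -6.8]
scene door angle 1.96
[0.45191695 0.05929938 0.12680649] [-0.13039047 -0.0515204 ]
top [308 256]
top 0.13 3 x [51. 54.] y [73. 79.]
top 0.14 20 x [52. 60.] y [65. 78.]
top 0.22 4 x [-13.   8.] y [-45. -36.]
top 0.23 20 x [-12.  11.] y [-54. -42.]
top 0.24 52 x [-12.  10.] y [-62. -44.]
top 0.25 27 x [-4.  3.] y [-54. -41.]
top 0.26 12 x [-11.   7.] y [-43. -39.]
top 0.27 4 x [-8.  8.] y [-40. -39.]
top 0.28 5 x [-18.   3.] y [-39. -34.]
top 0.29 5 x [-23. -11.] y [-37. -31.]
top 0.3 6 x [-29.   1.] y [-39. -24.]
top 0.31 9 x [-29.   0.] y [-39. -24.]
scene [357 212]
scene 0.08 19 x [50. 54.] y [55. 78.]
scene 0.09 22 x [49. 54.] y [54. 79.]
scene 0.1 18 x [50. 53.] y [55. 80.]
scene 0.11 21 x [49. 54.] y [55. 78.]
scene 0.12 16 x [49. 53.] y [56. 78.]
scene 0.13 22 x [49. 54.] y [57. 78.]
scene 0.14 39 x [49. 60.] y [54. 79.]
scene 0.15 5 x [-12.  42.] y [-11.  59.]
scene 0.16 24 x [-13.   5.] y [-12.  11.]
scene 0.17 24 x [-13.  -1.] y [-14.  13.]
scene 0.18 24 x [-13.  -1.] y [-12.  13.]
scene 0.19 25 x [-14.  -4.] y [-26.  16.]
scene 0.2 72 x [-14.   7.] y [-32.  28.]
scene 0.21 82 x [-14.   9.] y [-39.  38.]
scene 0.22 81 x [-18.   1.] y [-49.  44.]
scene 0.23 89 x [-19.  -3.] y [-57.  52.]
scene 0.24 157 x [-18.  11.] y [-61.  59.]
scene 0.25 94 x [-20.   5.] y [-56.  56.]
scene 0.26 51 x [-18.   7.] y [-40.  41.]
scene 0.27 20 x [-12.   6.] y [27. 39.]
scene 0.28 46 x [-37.  11.] y [-21.  36.]
scene 0.29 90 x [-38.   0.] y [-25.  37.]
scene 0.3 82 x [-37.   2.] y [-25.  36.]
scene 0.31 86 x [-37.  11.] y [-24.  36.]
```

View pics/scene6c.png

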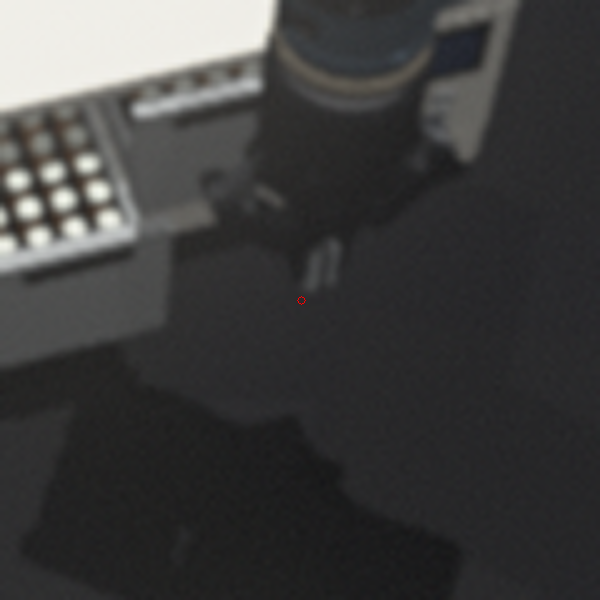

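View pics/top6c.png

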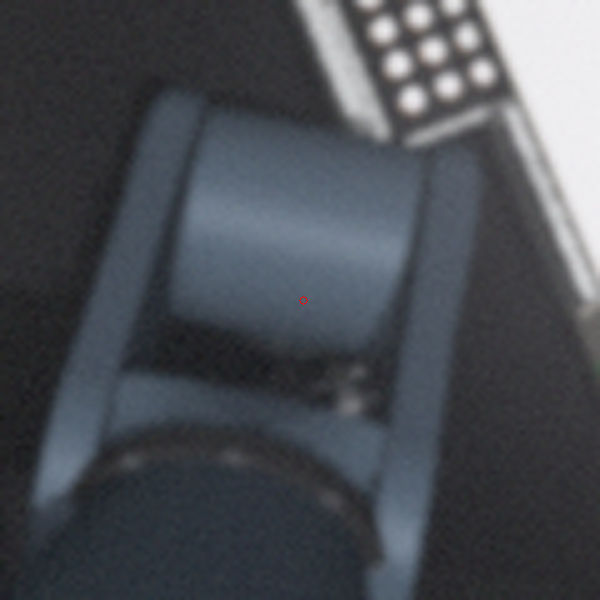

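The crop shows the fingertips ending near (315,285), about 28 mm above the reported TCP marked at (301,300). So the effective tip sits at TCP + 28 mm, and my second push went over the top of the panel. I'll push again lower, with the TCP at about 0.098.

Run:
```python
from h import *
from station import manip
st=manip.sense()
for a in ((-.125,-.053,.098),(-.02,-.053,.098),(-.01,-.053,.098)):
    w=world(*a[:2]); print(w.round(3),rel(st,*w,a[2]).round(4))
```

```text
[0.453 0.054] [ 0.0287  0.0014 -0.0058]
[ 0.499 -0.041] [ 0.0272  0.0008 -0.1108]
[ 0.503 -0.05 ] [ 0.027   0.0007 -0.1208]
```

play_rows:
  series:
    - [0.028,0.001,0,0]
    - [0.028,0.001,-0.03,0]
    - [0.028,0.001,-0.06,0]
    - [0.028,0.001,-0.085,0]
    - [0.028,0.001,-0.1,0]
    - [0.027,0.001,-0.108,0]
    - [0.027,0.001,-0.112,0]
    - [0.027,0.001,-0.116,0]
    - [0.027,0.001,-0.119,0]
    - [0.027,0.001,-0.121,0]
    - [0.027,0.001,-0.121,0]

```text
t: 9.1
tcp_pos: [0.4996, -0.0463, 0.0977]
tool_rot: [-0.591, 0.374, 0.606, 0.38]
force: [-3.1, 8.8, 2.2]
finger_gap: 0.001
```

```bash
python3 look.py 7 | grep -v bottle; python3 -c "
from h import *
a=load('scene7')['image'][140:200,310:380]; cv2.imwrite('pics/z7.png',cv2.resize(a,(700,600),interpolation=cv2.INTER_CUBIC))"
```

```text
9.1 tcp [ 0.4996 -0.0463  0.0977] inst [-0.0146 -0.0548] F into/left/z -9.2 1.0 2.2
top L 816 face x pct [-78.7 -62.1 -51.7 -37.4]
top door angle 1.964
scene L 1293 face x pct [-81.4 -80.2 -78.9 -30.6]
scene R 481 face x pct [-23.4  -5.3  -4.   -2.7]
scene door angle 1.959
```

View pics/z7.png

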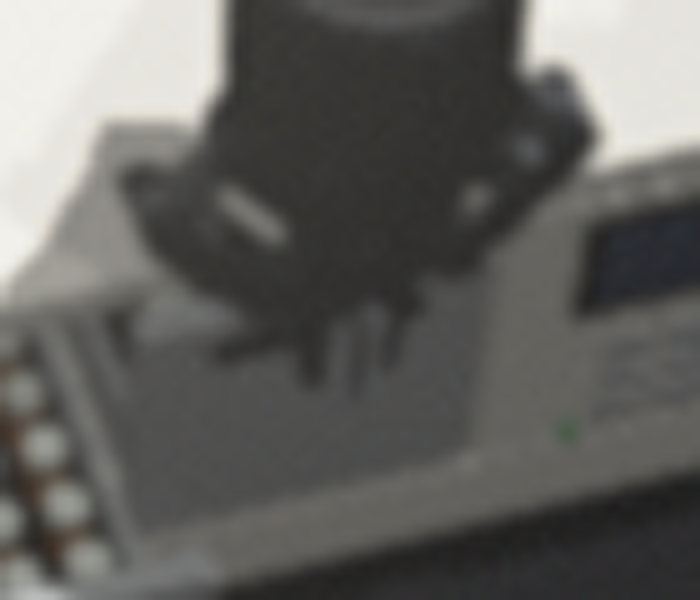

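The crop shows the fingertips now on the panel at (350,380). The front is only about 3 mm out, and a wider part of the fingers is stopping on the roof edge at 9 N. I'll retreat, raise slightly so only the straight part of the finger passes the roof edge, and push once more, retreating within the same call.

play_rows:
  series:
    - [0,0,0.01,0]
    - [-0.012,0,0.02,0]
    - [-0.012,0,0.02,0]
    - [-0.012,0,0.02,0]

```text
t: 9.6
tcp_pos: [0.4918, -0.0285, 0.1109]
tool_rot: [-0.592, 0.373, 0.605, 0.379]
force: [-0.0, 0.4, -0.2]
finger_gap: -0.001
```

```bash
python3 look.py 8 | grep -v bottle
python3 - <<'E'
from h import *
from station import manip
st=manip.sense(); print(Ro.from_quat(st["tool_rot"]).as_matrix().round(3))
for a in ((-.02,-.053,.11),(-.01,-.053,.11)):
    w=world(*a[:2]); print(w.round(3),rel(st,*w,a[2]).round(4))
E
```

```text
9.6 tcp [ 0.4918 -0.0285  0.1109] inst [-0.034 -0.054] F into/left/z -0.4 0.1 -0.2
top L 540 face x pct [-78.9 -78.5 -55.4 -42.7]
top door angle 1.953
scene L 1301 face x pct [-81.4 -80.1 -78.9 -30.4]
scene R 387 face x pct [-6.  -4.8 -3.9 -2.6]
scene door angle 1.961
[[-0.011 -0.901 -0.433]
 [ 0.017 -0.433  0.901]
 [-1.     0.003  0.021]]
[ 0.499 -0.041] [ 0.0001 -0.0014 -0.0137]
[ 0.503 -0.05 ] [-0.0001 -0.0014 -0.0237]
```

play_rows:
  series:
    - [0,-0.001,-0.014,0]
    - [0,-0.001,-0.018,0]
    - [0,-0.001,-0.021,0]
    - [0,-0.001,-0.024,0]
    - [0,-0.001,-0.026,0]
    - [0,-0.001,-0.027,0]
    - [0,-0.001,-0.027,0]
    - [0,-0.001,-0.015,0]
    - [0,-0.001,0.01,0]
    - [0,-0.001,0.05,0]
    - [0,-0.001,0.08,0]
    - [0,-0.001,0.08,0]

```text
t: 10.9
tcp_pos: [0.4545, 0.0461, 0.1117]
tool_rot: [-0.591, 0.373, 0.607, 0.378]
force: [-0.9, -0.1, -0.5]
finger_gap: 0.001
```

```bash
python3 look.py 9 | grep -v bottle
python3 - <<'E'
from h import *
from station import manip
st=manip.sense(); print(Ro.from_quat(st["tool_rot"]).as_matrix().round(3))
for n in ("scene8","scene9","top9"):
    s=load(n); W=cloud(s); X=inst(W); z=W[...,2]
    m=(X[...,1]>-.1)&(X[...,1]<-.008)&(z>.055)&(z<.125)&(abs(X[...,0])<.015)
    k=(X[...,1]>-.215)&(X[...,1]<-.115)&(z>.055)&(z<.125)&(abs(X[...,0])<.015)
    print(n,"drawer R",m.sum(),np.median(X[m][:,0]*1000).round(1),"panel",k.sum(),np.median(X[k][:,0]*1000).round(1))
a=load('scene9')['image'][130:220,270:390]; cv2.imwrite('pics/z9.png',cv2.resize(a,(720,540),interpolation=cv2.INTER_CUBIC))
E
```

```text
10.9 tcp [0.4545 0.0461 0.1117] inst [-0.1174 -0.055 ] F into/left/z -0.3 -0.8 -0.5
top L 995 face x pct [-78.6 -56.2 -46.1 -27. ]
top R 130 face x pct [-0.8 -0.3  0.   0.3]
top door angle 1.957
scene L 1301 face x pct [-81.7 -80.2 -78.9 -30.1]
scene R 316 face x pct [-3.6 -2.4 -1.5 -0.2]
scene door angle 1.955
[[-0.011 -0.901 -0.434]
 [ 0.016 -0.434  0.901]
 [-1.     0.002  0.019]]
scene8 drawer R 357 -2.6 panel 450 -1.3
scene9 drawer R 246 -0.2 panel 194 -1.3
top9 drawer R 93 0.3 panel 117 -1.4
```

View pics/z9.png

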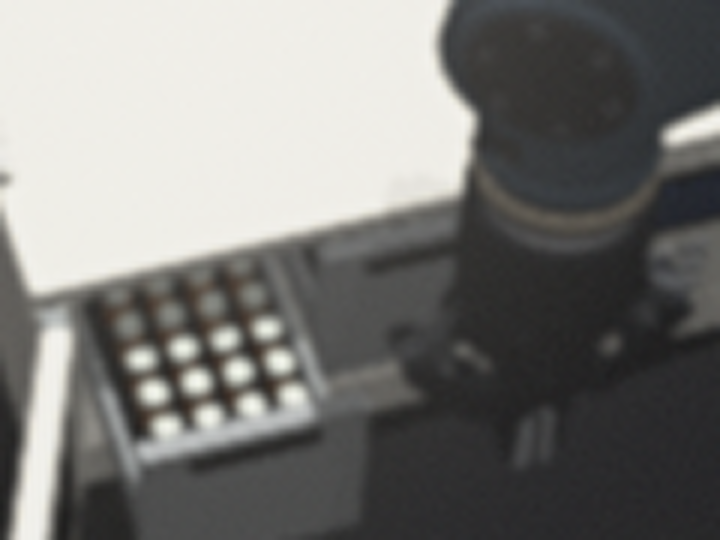

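The right drawer is now flush: the caps are hidden, the face reads 0 ± 1 mm in both views, and the panel edge at (380,260) lies along the instrument face. Next is the left drawer.

Run:
```python
from h import *
from station import manip
st=manip.sense()
for a in ((-.12,.053,.11),(-.1,.053,.11),(-.02,.053,.11),(-.008,.053,.11)):
    w=world(*a[:2]); print(w.round(3),rel(st,*w,a[2]).round(4))
```

```text
[0.55  0.096] [ 0.002  -0.1056  0.0068]
[0.559 0.078] [ 0.0016 -0.1057 -0.0132]
[0.594 0.006] [ 0.     -0.106  -0.0932]
[ 0.599 -0.005] [-0.0002 -0.106  -0.1052]
```

play_rows:
  series:
    - [0.001,-0.04,0.007,0]
    - [0.002,-0.08,0.007,0]
    - [0.002,-0.106,0.007,0]
    - [0.002,-0.106,-0.003,0]
    - [0.001,-0.106,-0.012,0]
    - [0.001,-0.106,-0.022,0]
    - [0.001,-0.106,-0.032,0]
    - [0.001,-0.106,-0.042,0]
    - [0.001,-0.106,-0.052,0]
    - [0,-0.106,-0.062,0]
    - [0,-0.106,-0.072,0]
    - [0,-0.106,-0.082,0]
    - [0,-0.106,-0.09,0]
    - [0,-0.106,-0.097,0]
    - [0,-0.106,-0.102,0]
    - [0,-0.106,-0.105,0]
    - [0,-0.106,-0.107,0]
    - [0,-0.106,-0.107,0]
    - [0,-0.106,-0.07,0]
    - [0,-0.106,-0.03,0]

```text
t: 13.0
tcp_pos: [0.5691, 0.0621, 0.1117]
tool_rot: [-0.594, 0.373, 0.603, 0.38]
force: [0.0, 1.1, -0.5]
finger_gap: -0.002
```

```bash
cat > dr.py <<'E'
import sys
from h import *
for n in sys.argv[1:]:
    s=load(n); W=cloud(s); X=inst(W); z=W[...,2]
    for nm,c in (("R",-.053),("L",.053)):
        m=(abs(X[...,1]-c)<.045)&(z>.055)&(z<.125)&(abs(X[...,0])<.015)
        print(n,nm,m.sum(),np.percentile(X[m][:,0]*1000,[25,50,75]).round(1) if m.any() else 0)
E
python3 look.py 10 | grep -v bottle; python3 dr.py top10 scene10;python3 - <<'E'
from h import *
a=load('scene10')['image'][130:220,260:400]; cv2.imwrite('pics/z10.png',cv2.resize(a,(770,495),interpolation=cv2.INTER_CUBIC))
E
```

```text
13.0 tcp [0.5691 0.0621 0.1117] inst [-0.0816  0.0551] F into/left/z -0.9 0.5 -0.5
top L 74 face x pct [-0.4 -0.   0.3  0.5]
top R 147 face x pct [-0.8 -0.4 -0.   0.2]
top door angle 1.949
scene L 105 face x pct [-3.2 -1.8 -1.1 -0. ]
scene R 331 face x pct [-3.9 -2.6 -1.6 -0.5]
scene door angle 1.959
top10 R 111 [0.1 0.3 0.4]
top10 L 53 [0.3 0.6 0.7]
scene10 R 254 [-1.6 -0.4  0.8]
scene10 L 70 [-0.9  0.1  1. ]
```

View pics/z10.png

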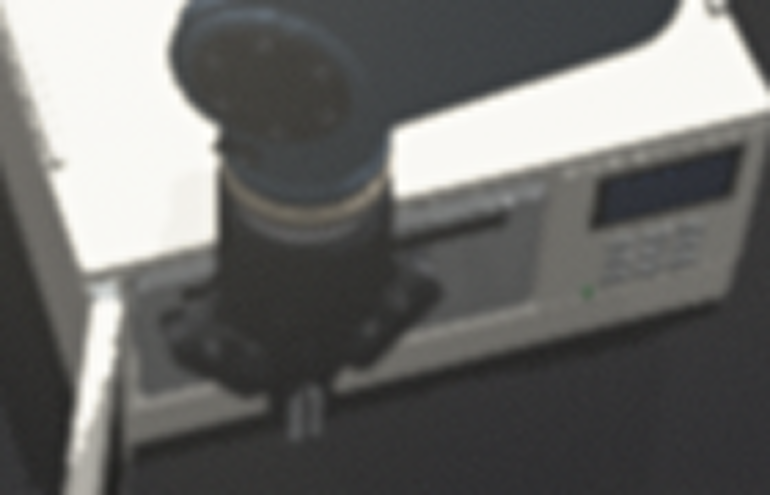

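Both drawers are flush, at 0 ± 1 mm in both views, and the door is still at 1.955 rad. Next I'll lift, cross over the door and turn the wrist back half a turn to keep joint 6 in range.

Run:
```python
from h import *
from station import manip
st=manip.sense(); print(st["q"].round(2))
for a in ((.569,.062,.215),(.735,.18,.215)):
    print(rel(st,*a).round(4))
```

```text
[-0.09  0.58  1.65  0.02  0.92  2.59]
[-0.1037 -0.0016 -0.0033]
[-0.1036 -0.2026  0.03  ]
```

play_rows:
  series:
    - [-0.03,0,0,-8]
    - [-0.06,0,0,-16]
    - [-0.09,0,0,-24]
    - [-0.104,0,0,-32]
    - [-0.104,-0.02,0.003,-40]
    - [-0.104,-0.035,0.006,-48]
    - [-0.104,-0.05,0.008,-56]
    - [-0.104,-0.065,0.01,-64]
    - [-0.104,-0.08,0.012,-72]
    - [-0.104,-0.095,0.014,-80]
    - [-0.104,-0.11,0.016,-88]
    - [-0.104,-0.125,0.018,-96]
    - [-0.104,-0.14,0.02,-104]
    - [-0.104,-0.155,0.022,-112]
    - [-0.104,-0.17,0.025,-120]
    - [-0.104,-0.185,0.028,-128]
    - [-0.104,-0.203,0.03,-136]
    - [-0.104,-0.203,0.03,-144]
    - [-0.104,-0.203,0.03,-152]
    - [-0.104,-0.203,0.03,-160]

```text
t: 15.1
tcp_pos: [0.7373, 0.1793, 0.2154]
tool_rot: [0.474, 0.533, -0.469, 0.521]
force: [-0.3, -0.6, 0.2]
finger_gap: -0.003
```

```bash
python3 look.py 11; python3 dr.py top11 scene11
python3 - <<'E'
from h import *
from station import manip
st=manip.sense(); print(st["q"].round(2)); R=Ro.from_quat(st["tool_rot"]).as_matrix(); print(R.round(3)); print((np.r_[I,0]@R).round(3))
for a in ((.735,.18,.105),(.70,.18,.105)):
    print(rel(st,*a).round(4))
E
```

```text
15.1 tcp [0.7373 0.1793 0.2154] inst [-0.1134  0.2576] F into/left/z 0.4 -0.6 0.2
top L 148 face x pct [-0.5  0.   0.3  0.5]
top R 152 face x pct [-0.9 -0.3 -0.   0.2]
top door angle 1.959
top bottle [0.656 0.362 0.124] 102; top beaker [ 0.54  -0.262  0.233] 238; 
scene L 569 face x pct [-3.2 -2.  -1.   0.2]
scene R 555 face x pct [-3.8 -2.5 -1.5 -0.4]
scene door angle 1.954
scene bottle [0.652 0.367 0.12 ] 262; scene tip [0.483 0.337 0.061] 1661; scene rack [0.81  0.244 0.034] 605; 
top11 R 113 [0.  0.2 0.5]
top11 L 109 [0.4 0.5 0.7]
scene11 R 448 [-1.4 -0.3  0.6]
scene11 L 462 [-0.9  0.2  1.1]
[ 0.08  0.71  1.03  0.02  1.41 -0.02]
[[-0.009  0.995  0.104]
 [ 0.017  0.104 -0.994]
 [-1.    -0.007 -0.017]]
[-0.019  0.342  0.94 ]
[ 0.1106 -0.0012  0.001 ]
[ 0.1109 -0.036  -0.0026]
```

View pics/scene11.png

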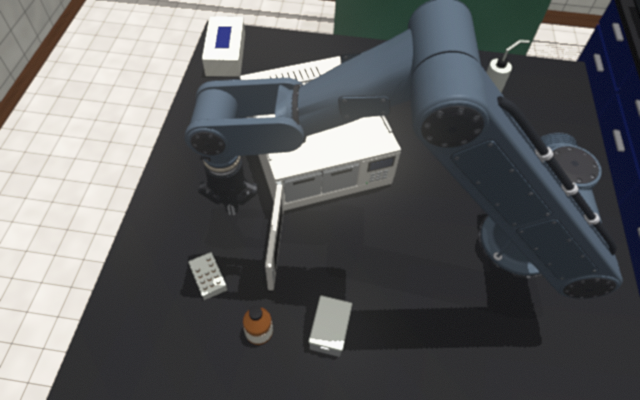

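The view shows the gripper at (225,195) on the outer side of the door at (275,240). Both drawers are flush and the bystanders haven't moved. I'll lower and finish the turn.

play_rows:
  series:
    - [0.03,0,0,-8]
    - [0.06,0,0,-16]
    - [0.09,0,0,-20]
    - [0.11,0,0,-20]
    - [0.11,0,0,-20]

```text
t: 15.7
tcp_pos: [0.734, 0.1803, 0.1013]
tool_rot: [0.378, 0.606, -0.374, 0.592]
force: [-0.3, 1.0, -0.9]
finger_gap: 0.003
```

```bash
cat > arc.py <<'E'
import sys
from h import *
from station import manip
st=manip.sense(); R=Ro.from_quat(st["tool_rot"]).as_matrix(); print("F",st["force"].round(1),"tcp",st["tcp_pos"].round(4)); print((np.r_[I,0]@R).round(3))
a,b,n,r,zt=map(float,sys.argv[1:6]); H=world(-.011,.121)
def tcp(phi):
    d=-np.cos(phi)*L-np.sin(phi)*I; nn=np.sin(phi)*L-np.cos(phi)*I
    h=.0145*abs(nn@R[:2,1])+.011*abs(nn@R[:2,2]); return H+r*d+(.007+h)*nn
for phi in np.linspace(a,b,int(n)):
    w=tcp(phi); print(round(phi,3),w.round(3),rel(st,*w,zt).round(3).tolist())
# infer door angle from present tcp assuming contact
ph=np.linspace(-.1,2,2101); e=[]
for p in ph:
    d=-np.cos(p)*L-np.sin(p)*I; nn=np.sin(p)*L-np.cos(p)*I; h=.0145*abs(nn@R[:2,1])+.011*abs(nn@R[:2,2])
    e.append(abs((st["tcp_pos"][:2]-H)@nn-.007-h))
print("phi if touching",ph[int(np.argmin(e))])
E
python3 arc.py 2.05 0.9 15 .15 .105
```

```text
F [-0.3  1.  -0.9] tcp [0.734  0.1803 0.1013]
[-0.021  0.003  1.   ]
2.05 [0.688 0.177] [-0.003, -0.043, -0.017]
1.968 [0.675 0.179] [-0.003, -0.053, -0.024]
1.886 [0.663 0.179] [-0.003, -0.065, -0.03]
1.804 [0.65  0.179] [-0.002, -0.077, -0.036]
1.721 [0.637 0.177] [-0.002, -0.089, -0.04]
1.639 [0.624 0.175] [-0.002, -0.102, -0.043]
1.557 [0.611 0.171] [-0.002, -0.115, -0.045]
1.475 [0.6   0.167] [-0.002, -0.126, -0.046]
1.393 [0.59  0.162] [-0.002, -0.138, -0.047]
1.311 [0.579 0.157] [-0.002, -0.15, -0.046]
1.229 [0.569 0.15 ] [-0.002, -0.162, -0.044]
1.146 [0.56  0.142] [-0.002, -0.173, -0.042]
1.064 [0.551 0.134] [-0.002, -0.185, -0.038]
0.982 [0.543 0.125] [-0.002, -0.197, -0.033]
0.9 [0.535 0.115] [-0.002, -0.208, -0.028]
phi if touching 2.0
```

play_rows:
  series:
    - [0,-0.025,-0.012,0]
    - [0,-0.043,-0.017,0]
    - [0,-0.053,-0.024,0]
    - [0,-0.065,-0.03,0]
    - [0,-0.077,-0.036,0]
    - [0,-0.089,-0.04,0]
    - [0,-0.102,-0.043,0]
    - [0,-0.115,-0.045,0]
    - [0,-0.126,-0.046,0]
    - [0,-0.138,-0.047,0]
    - [0,-0.15,-0.046,0]
    - [0,-0.162,-0.044,0]
    - [0,-0.173,-0.042,0]
    - [0,-0.185,-0.038,0]
    - [0,-0.197,-0.033,0]
    - [0,-0.208,-0.028,0]

```text
t: 17.3
tcp_pos: [0.5339, 0.1142, 0.1033]
tool_rot: [0.378, 0.606, -0.374, 0.591]
force: [1.4, 0.7, 0.8]
finger_gap: -0.002
```

```bash
python3 look.py 12; python3 arc.py 0.9 0.05 13 .15 .105
python3 - <<'E'
from h import *
s=load("scene12"); W=cloud(s); X=inst(W); z=W[...,2]
E
```

```text
17.3 tcp [0.5339 0.1142 0.1033] inst [-0.1439  0.0462] F into/left/z -0.0 1.5 0.8
top L 205 face x pct [-60.7 -52.2 -32.4   0.3]
top R 150 face x pct [-0.8 -0.4 -0.   0.2]
top bottle [0.651 0.359 0.12 ] 184; top tip [0.483 0.332 0.059] 1338; top rack [0.809 0.244 0.034] 380; top beaker [ 0.54  -0.262  0.233] 237; 
scene L 583 face x pct [-138.3 -123.2  -88.8  -54.3]
scene R 159 face x pct [-3.5 -2.8 -1.3 -0.3]
scene door angle 0.861
scene bottle [0.651 0.367 0.12 ] 259; scene tip [0.483 0.337 0.061] 1657; scene rack [0.81  0.245 0.034] 621; scene beaker [ 0.537 -0.258  0.232] 259; 
F [ 0.8 -0.4 -0.7] tcp [0.5324 0.1137 0.103 ]
[-0.022  0.004  1.   ]
0.9 [0.535 0.115] [-0.002, 0.003, -0.0]
0.829 [0.529 0.106] [-0.002, -0.006, 0.005]
0.758 [0.524 0.096] [-0.002, -0.015, 0.012]
0.688 [0.519 0.086] [-0.002, -0.024, 0.019]
0.617 [0.515 0.076] [-0.002, -0.032, 0.027]
0.546 [0.512 0.065] [-0.002, -0.039, 0.035]
0.475 [0.51  0.054] [-0.002, -0.046, 0.044]
0.404 [0.508 0.043] [-0.003, -0.052, 0.053]
0.333 [0.508 0.031] [-0.003, -0.058, 0.063]
0.263 [0.508 0.02 ] [-0.003, -0.063, 0.074]
0.192 [0.509 0.009] [-0.003, -0.067, 0.085]
0.121 [ 0.511 -0.003] [-0.003, -0.07, 0.096]
0.05 [ 0.514 -0.014] [-0.004, -0.072, 0.107]
phi if touching 0.885
```

View pics/scene12.png

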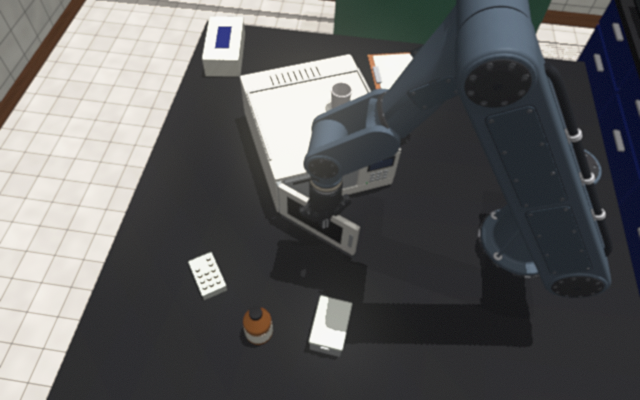

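The door has swung to about 0.87 rad, now at (315,215). The drawers and bystanders haven't moved. I'll continue.

play_rows:
  series:
    - [-0.001,-0.006,0.005,0]
    - [-0.001,-0.015,0.012,0]
    - [-0.001,-0.024,0.019,0]
    - [-0.001,-0.032,0.027,0]
    - [-0.001,-0.039,0.035,0]
    - [-0.001,-0.046,0.044,0]
    - [-0.001,-0.052,0.053,0]
    - [-0.001,-0.058,0.063,0]
    - [-0.001,-0.063,0.073,0]
    - [-0.001,-0.066,0.081,0]
    - [-0.001,-0.068,0.088,0]
    - [-0.001,-0.07,0.094,0]
    - [-0.001,-0.071,0.098,0]
    - [-0.001,-0.072,0.101,0]

```text
t: 18.8
tcp_pos: [0.5114, -0.0088, 0.1025]
tool_rot: [0.377, 0.607, -0.375, 0.59]
force: [0.3, 0.9, -0.0]
finger_gap: 0.002
```

```bash
python3 arc.py 0.1 -0.05 8 .15 .105
```

```text
F [ 0.3  0.9 -0. ] tcp [ 0.5114 -0.0088  0.1025]
[-0.022  0.004  1.   ]
0.1 [ 0.512 -0.006] [-0.002, 0.001, -0.002]
0.079 [ 0.513 -0.01 ] [-0.003, 0.001, 0.001]
0.057 [ 0.514 -0.013] [-0.003, 0.0, 0.005]
0.036 [ 0.515 -0.016] [-0.003, -0.0, 0.008]
0.014 [ 0.516 -0.02 ] [-0.003, -0.001, 0.012]
-0.007 [ 0.517 -0.023] [-0.003, -0.001, 0.015]
-0.029 [ 0.518 -0.026] [-0.003, -0.002, 0.018]
-0.05 [ 0.519 -0.028] [-0.003, -0.002, 0.021]
phi if touching 0.086
```

play_rows:
  series:
    - [0,0,0.003,0]
    - [0,0,0.006,0]
    - [0,0,0.009,0]
    - [0,0,0.012,0]
    - [0,0,0.014,0]
    - [0,0,0.016,0]
    - [0,0,0.018,0]
    - [0,0,0.019,0]
    - [0,0,0.019,0]
    - [0,0,0.019,0]

```text
t: 19.8
tcp_pos: [0.5168, -0.0208, 0.1021]
tool_rot: [0.379, 0.61, -0.374, 0.587]
force: [-3.0, 15.5, 7.5]
finger_gap: 0.001
```

```bash
python3 arc.py 0.1 -0.05 2 .15 .105
```

```text
F [-3.  15.5  7.5] tcp [ 0.5168 -0.0208  0.1021]
[-0.032  0.006  0.999]
0.1 [ 0.512 -0.006] [-0.002, 0.002, -0.015]
-0.05 [ 0.519 -0.028] [-0.003, -0.002, 0.008]
phi if touching 0.006999999999999992
```

Contact is firm at 17 N and the implied door angle is 0.007 rad, so the door is at its stop. I'll retreat and look.

play_rows:
  series:
    - [0,0,-0.01,0]
    - [0,0,-0.04,0]
    - [0,0,-0.08,0]
    - [-0.04,0,-0.11,0]
    - [-0.08,0,-0.12,0]
    - [-0.12,0,-0.12,0]
    - [-0.16,-0.03,-0.12,0]
    - [-0.18,-0.07,-0.12,0]
    - [-0.18,-0.11,-0.12,0]
    - [-0.18,-0.15,-0.12,0]
    - [-0.18,-0.15,-0.12,0]
    - [-0.18,-0.15,-0.12,0]

```text
t: 21.0
tcp_pos: [0.3343, 0.0178, 0.288]
tool_rot: [0.38, 0.609, -0.374, 0.587]
force: [0.6, -0.3, 0.7]
finger_gap: 0.002
```

```bash
python3 look.py 13
python3 - <<'E'
from h import *
for n in ("top13","scene13"):
    s=load(n); W=cloud(s); X=inst(W); z=W[...,2]
    m=(X[...,1]<.1)&(X[...,1]>-.11)&(z>.14)&(z<.166)&(X[...,0]>-.06)&(X[...,0]<-.003); 
    if m.sum()>10: v,p=fitline(X[m]); print(n,"door top edge slope rad",np.arctan2(v[0],v[1]),"at",p,m.sum())
    m=(X[...,1]<.1)&(X[...,1]>-.11)&(z>.04)&(z<.15)&(X[...,0]>-.06)&(X[...,0]<.02)
    if m.sum()>10: v,p=fitline(X[m]); print(n,"door face slope",v[0]/v[1],p,m.sum())
a=load('scene13')['image'][120:240,230:410]; cv2.imwrite('pics/z13.png',cv2.resize(a,(780,520),interpolation=cv2.INTER_CUBIC))
E
```

```text
21.0 tcp [0.3343 0.0178 0.288 ] inst [-0.1445 -0.1754] F into/left/z 0.5 0.4 0.7
top L 165 face x pct [-18.5 -18.3 -18.2 -17.9]
top R 173 face x pct [-18.6 -18.4 -18.1 -17.9]
top bottle [0.65  0.359 0.119] 190; top tip [0.482 0.331 0.059] 1372; top rack [0.809 0.243 0.034] 392; top beaker [ 0.54  -0.262  0.234] 231; 
scene L 579 face x pct [-21.7 -20.5 -19.6 -18.4]
scene R 549 face x pct [-21.8 -20.5 -19.5 -18.4]
scene bottle [0.651 0.368 0.119] 266; scene tip [0.483 0.337 0.061] 1653; scene rack [0.81  0.245 0.034] 606; scene beaker [ 0.537 -0.258  0.233] 257; 
top13 door top edge slope rad 7.505814e-05 at [-0.0113875  -0.00627799] 553
top13 door face slope -0.0043014116 [-0.01766297 -0.0086612 ] 548
scene13 door top edge slope rad 0.0032085935 at [-0.0168292   0.01535362] 632
scene13 door face slope 0.00020869175 [-0.01810552  0.01483183] 1799
```

View pics/z13.png

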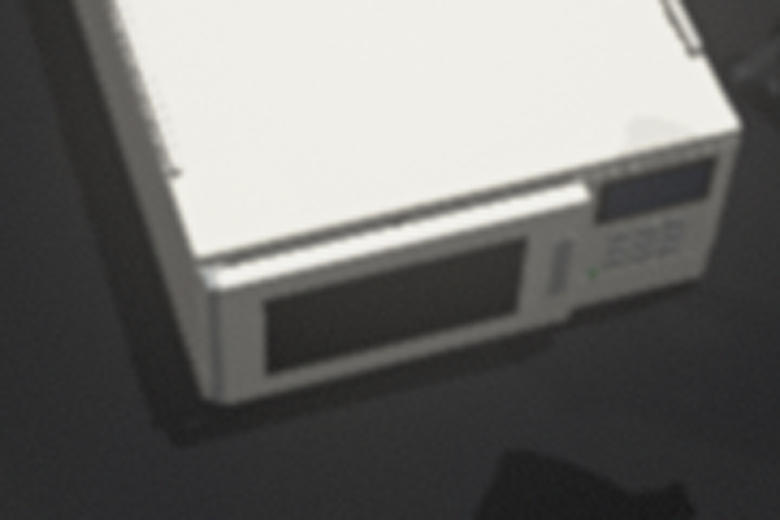

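The crop shows the door lying flat over the bay, from (215,275) to (590,190), with its slope within 0.005 rad of the face. The arm is clear, so I'll hand the job in.

```bash
python3 -c "
from station import manip
print(manip.sign_off())"
```

```text
the job is handed in; nothing more can be done
None
```

I pushed both drawers home, swung the door shut over them and handed the job in at about 21 s of the 64 s allowed. The hand-in gives no verdict.

**Last checks:**
- **Drawers:** before the door closed, both fronts read within about 1 mm of the instrument face in both views. The closed door hides them now.
- **Door:** its slope to the face is at most 0.005 rad, and its outer face is about 18 mm in front of the instrument, as it should be when shut.
- **Bystanders:** the bottle, tip box, vial rack and beaker are within about 1–2 mm of where they stood in each view.
- **Arm:** it is clear and touching nothing.

**What didn't go to plan:**
- **Right drawer:** it took four pushes. The first three stopped about 6 mm, 6 mm and 3 mm short, with the fingers stopping against something other than the drawer, most likely the roof edge, at up to about 15 N (well under the limits).
- **Fingertip height:** the camera put the fingertips about 28 mm higher than the reported TCP. I set later push heights from the measured tip, but I never explained the difference.
- **Tool tilt:** those blocked pushes also left the tool tilted by about 1°, which I couldn't correct through this interface. The last right-drawer push, the left drawer and the door still went home.

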